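Turn the soap dish to the basin and hold it level

TASK

The soap dish is draining onto the marble: pick it up with the ball of soap still lying in its middle, turn it about a quarter turn so that its draining lip points sideways, straight at the middle of the basin, and bring the lip past the rim so that it drains into the basin. Finish while still holding it there in the gripper, level, still and a little above the rim without touching the basin, so that I can wipe underneath. Keep the soap centred all the way, and leave the other things where they stand.

Things in the scene. Friction and masses are not known exactly. Their poses are not given: they have to be found in the camera images.
- dish: White ceramic soap dish, loose, 0.19-0.31 kg: round shallow bowl 122 mm across, rim top 32 mm high, foot radius 36 mm, stub handle on one side, draining lip across from it. Dished inside (sphere radius 120 mm), lowest point 15 mm up. Origin: centre of underside; x out along the lip, -x along the handle. Starts between basin and cubby, lip to world +x within 20 degrees, handle to the robot.
- dish_handle (a point): Grip point on the handle, 88 mm from the dish's centre on its -x side, 26 mm above the underside. The handle is a straight bar along dish x, 60 to 112 mm from the centre, 16 mm wide, 14 mm high (19 to 33 mm up), free space beneath: pinch it across its width from above. The dish then hangs out to one side of the gripper (up to 0.3 N m), so grip firmly, 60 N or more. Axes as the dish.
- dish_lip (a point): Tip of the draining lip, a notch in the rim with a short 24 mm wide trough: 75 mm from the dish's centre on its +x side, 26 mm above the underside. Axes as the dish.
- dish_well (a point): Point fixed in the dish where the middle of the soap ball is when it lies centred: on the dish's axis, 30 mm above its underside. Axes as the dish.
- soap_center (a point): Middle of the loose guest soap, a ball 30 mm across, 16 g, lying in the bottom of the dish. It rolls off its place when the dish is tipped by some 10 degrees or jerked.
- basin: Round white counter-top basin, fixed, left or right of the dish: 340 mm across at the rim, 105 mm high, wall 12 mm (mouth radius 158 mm). Nickel mixer tap on its -x side: pillar radius 27 mm, 205 mm from the middle, spout reaching to 87 mm from the middle, top of the tap 171 mm above the counter. Origin: centre of underside; y is sideways (world y within 6 degrees).
- basin_mouth (a point): Centre of the basin's mouth, at rim height, 105 mm above the counter. Axes as the basin.
- cubby: Frosted acrylic cubby, fixed, 180 (x) by 260 (y) by 180 mm high, with a swinging gate on its +x face that may stand a little ajar; on the other side of the dish from the basin. Not part of the job. Origin: centre of its underside.
- pill_case: Nickel-plated pill case, 80 x 50 x 18 mm, loose, beside the dish. Leave alone. Origin: centre of its underside.
- lens_case: Clear plastic contact lens case, 66 x 31 x 16 mm, two round screw caps, loose, beside the dish. Leave alone. Origin: centre of its underside.
- atomizer: Lilac glass atomizer with a bulb, 68 mm across, 96 mm high, loose, beyond the dish. Leave alone. Origin: centre of its underside.
- brush_cup: Pink ceramic cup 78 mm across and 95 mm high with three make-up brushes standing in it, 200 mm high in all, loose, beyond the dish. Leave alone. Origin: centre of its underside.
- pump_bottle: Amber glass lotion bottle with a black pump head, 64 mm across, 172 mm high, loose, beyond the dish. Leave alone. Origin: centre of its underside.
- nail_brush: Wooden nail brush, 88 x 36 x 28 mm, loose, nearer the robot than the dish. Leave alone. Origin: centre of its underside.
- trinket_dish: Small empty round trinket dish without handle or lip, 80 mm across, 16 mm high, loose, nearer the robot than the dish. Leave alone. Origin: centre of its underside.

How it is judged:
By the outcome, as a careful person would: the job done as asked, in the order asked, and still so for the second after the job is handed in, while the arm keeps its last pose, push and grip.
It also fails if it takes over 45 s, if anything falls off the work surface, if the arm or the gripper's body presses on something with over 40 N, if the wrist force passes 120 N, or if a joint passes its speed limit or range.

ROBOT

A 6-joint arm with a two-finger parallel gripper is mounted at the origin on the work surface. World frame = base frame: x ahead of the robot, y to its left, z up, the work surface at z = 0. Lengths are in mm, angles in rad, forces in N, time in s.
With the tool pointing down it reaches from about 300 to 775 mm from the base axis. Payload 14.6 kg.
Tool frame: the origin (TCP) lies midway between the tips of the shut fingers; the grasp point (between the pads) lies 19 mm behind it; z points along the fingers, y is the line along which they close (so a half turn about z gives the same grasp; the last joint's range is limited). The gripper opens to 94 mm and grips with 3 to 60 N. Pads are 16 mm wide; open, the fingers measure 119 mm over their backs; the gripper's body (75 mm by 177 mm) begins 78 mm behind the grasp point.
Start: joints at [-1.365, 0.3, 1.521, -0, 1.321, -0.067], TCP at [148.179, -529.653, 205.446] pointing down, gripper open.
Joint ranges: [-3.03, 3.03], [-0.79, 2.21], [0.23, 2.52], [-1.04, 4.18], [0, 3.07], [-2.55, 2.55]. Speed limits (rad/s): [2.22, 2.22, 2.57, 3.14, 3.14, 3.14].

INTERFACE

Orientations are given as [roll, pitch, yaw] about the fixed x, y, z axes, in that order (R = Rz(yaw) Ry(pitch) Rx(roll)).
In Python, from cell import * gives the robot as it stands. The module is installed in compiled form; this text tells all that it offers.
- The arm moves only by the tool servo_tool, never from a script. Its argument "motion" is a list of rows, each an object of numbers: "wx", "wy", "wz": the turn, a rotation vector about the tool's x, y, z in units of 2 rad (1.0 is 2 rad); "dx", "dy", "dz": the shift along the tool's x, y, z in units of 10 cm (1.0 is 10 cm); "fingers": the closure, from -1 (fully open) to 1 (shut). In form: [{"wx": .., "wy": .., "wz": .., "dx": .., "dy": .., "dz": .., "fingers": ..}, ...]. A call has 1 to 10 rows; each row is the pose to reach, as a shift and turn from the pose commanded when the call began, along the tool's axes at that moment; what a row does not reach only later rows make up. A row lasts 1/10 s, in which the tool goes at most 50 mm and 8.59 degrees, less where a joint would pass 70% of its speed; a pose out of reach is approached as far as the arm can. A call with a number of a shift or a turn outside -1 to 1 is refused whole. A call with a gripper value outside its range is refused whole. The fingers move at their own pace and stop on an object; "newtons" is the grip in N (left out, the last holds). Time passes only in rows, so rows that repeat a pose let the fingers close. It gives the time, the measured TCP pose, the force, the opening and the grip force at its end, in the units of the state.
- read_state(): the state, without advancing time (a new reading comes with each control period).
- camera(name): name is "scene" or "side" or "wrist"; returns a dict with "image" (480x640x3 uint8, red, green, blue), "fx", "fy", "cx", "cy" (pixels), "R" (3x3) and "t" (3): a world point X has camera coordinates R X + t. Camera axes: x right, y down, z forward; pixel columns grow to the right and rows downward; lengths in mm; the calibration is good to about 2 mm. A picture is of the moment at which its call begins. There is no depth.
- sign_off(): hands the job in; it is judged then, once.
Trained networks look in a picture, given as the dict that the camera call returned (one of the last four; its "shot" number tells which), for a name from the list of things; names that differ only in an ending like _2 or _b are one class to them, and where a whole thing is asked for, a point or a joint stands for the part that bears it (a point fixed in the world has none). Each returns a list of dicts, best first, with "conf" (0 to 1); they miss things now and then, are a little off and sometimes report something else, mostly with a low value. They report only what shows in the picture. A call takes as long as a camera call.
- spot_in(query, picture): "location" ([column, row] in pixels, amid what is visible of it).
- trace(query, picture): "pixels" (480x640 bool, what is visible of it) and "location" ([column, row] in pixels, amid what is visible of it).
The state is a dict: "clock": time; "joints": joint angles; "qd": joint speeds; "effort": joint torques, N m; "eef_pos": TCP position; "eef_rot": TCP orientation; "wrist_force": force on the tool from outside, world axes, zero at the start; "moment": the same for the moment, N m; "finger_gap": finger opening in mm; "finger_force": force on a finger pad.
Only numpy, scipy, OpenCV 4.12 (cv2) and the standard library are available. Lean on these libraries where they do the work, as an engineer would, in place of code of your own. Each camera call takes 0.05 s, during which the arm holds its last target. There are 200 camera calls.

## Working session

There is one attempt and no reset: what is moved stays moved. The work goes in short steps, Python scripts to look and compute and a tool call to move; the robot and the scene stay as the last step left them, time stands still between calls to the robot, and variables do not carry over. Pictures are saved under pics/ and viewed, at most 10 in all, crops included, and the job is handed in when it is done.

Besides the shell and the picture viewer there is one more tool, called as name([rows], argument=value, ...), one row to a line, values as JSON. servo_tool: Moves the arm, as the interface text tells. Its arguments: {"type":"object","properties":{"motion":{"type":"array","items":{"type":"object","properties":{"wx":{"type":"number"},"wy":{"type":"number"},"wz":{"type":"number"},"dx":{"type":"number"},"dy":{"type":"number"},"dz":{"type":"number"},"fingers":{"type":"number"}}}},"newtons":{"type":"number"}},"required":["motion"]}

```bash
mkdir -p pics
cat > h.py <<'E'
from cell import *
import numpy as np, cv2
from scipy.spatial.transform import Rotation as Ro
def ray(p,uv):
    d=np.array([(uv[0]-p['cx'])/p['fx'],(uv[1]-p['cy'])/p['fy'],1.]);R=np.array(p['R']);t=np.array(p['t'])
    return -R.T@t,R.T@d
def onz(p,uv,z):
    o,d=ray(p,uv);return o+d*(z-o[2])/d[2]
def proj(p,X):
    c=np.array(p['R'])@np.array(X)+np.array(p['t']);return np.array([p['fx']*c[0]/c[2]+p['cx'],p['fy']*c[1]/c[2]+p['cy']])
def tri(rs):
    A=np.zeros((3,3));b=np.zeros(3)
    for o,d in rs:
        d=d/np.linalg.norm(d);M=np.eye(3)-np.outer(d,d);A+=M;b+=M@o
    return np.linalg.solve(A,b)
def save(p,n): cv2.imwrite('pics/'+n,p['image'][:,:,::-1])
E
python3 - <<'E'
from h import *
P={n:camera(n) for n in('scene','side')}
for n,p in P.items(): save(p,n+'1.png')
for q in['dish','dish_handle','dish_lip','soap_center','basin','basin_mouth','cubby','pill_case','lens_case','atomizer','brush_cup','pump_bottle','nail_brush','trinket_dish']:
    r=[];s=''
    for n,p in P.items():
        l=spot_in(q,p)
        if l: s+=f" {n} {np.round(l[0]['location'])} {l[0]['conf']:.2f}";r.append(ray(p,l[0]['location']))
    print(q,s,np.round(tri(r)) if len(r)==2 else '')
for n,p in P.items(): print(n,np.round(-np.array(p['R']).T@p['t']),p['fx'])
print(read_state())
E
```

```text
dish  scene [335. 243.] 0.89 side [325. 279.] 0.71 [560.  76.  22.]
dish_handle  scene [335. 246.] 0.74 side [326. 276.] 0.80 [561.  68.  21.]
dish_lip  scene [337. 252.] 0.59 side [326. 276.] 0.94 [568.  61.  13.]
soap_center  scene [304. 180.] 0.49 side [320. 273.] 0.68 [506. 129. 145.]
basin  scene [177. 424.] 0.75 side [358. 120.] 0.83 [ 567. -463.   98.]
basin_mouth  scene [180. 423.] 0.63 side [357. 122.] 0.72 [ 570. -459.   95.]
cubby  scene [402. 134.] 0.67 side [288. 410.] 0.94 [553. 450. 100.]
pill_case  scene [257. 335.] 0.84 side [354. 201.] 0.58 [ 539. -218.    7.]
lens_case  scene [340. 205.] 0.70 side [345. 334.] 0.77 [493. 210.   6.]
atomizer  scene [391. 290.] 0.96 side [259. 247.] 0.81 [737.  14.  32.]
brush_cup  scene [436. 226.] 0.94 side [231. 291.] 0.63 [753. 194.  78.]
pump_bottle  scene [357. 348.] 0.73 side [275. 187.] 0.70 [ 746. -170.   67.]
nail_brush  scene [192. 308.] 0.72 side [420. 201.] 0.69 [ 371. -238.   14.]
trinket_dish  side [405. 347.] 0.85 
scene [ 954. -620.  921.] 503.67432205867476
side [ 385.  915. 1070.] 572.5660159316212
{'clock': 1.5, 'joints': array([-1.36457989e+00,  2.99936092e-01,  1.52100300e+00, -1.93439119e-05,
        1.32071709e+00, -6.65968497e-02]), 'qd': array([ 4.67334334e-04,  1.16133340e-03,  8.67100457e-05,  5.27473588e-04,
        1.56342806e-03, -5.10736171e-04]), 'effort': array([-5.17829346e-05, -5.31660247e+01, -3.52914333e+01,  7.08521367e-02,
        2.13892915e-02,  4.92131434e-06]), 'eef_pos': array([ 148.18350794, -529.64461943,  205.42450619]), 'eef_rot': array([-3.14152802e+00,  1.44729665e-05,  2.72818079e-01]), 'wrist_force': array([0.16444096, 0.54421675, 1.03889102]), 'moment': array([-0.03564624, -0.06589203,  0.03695036]), 'finger_force': 0.0, 'finger_gap': 93.86411437732104}
```

View pictures.

View pics/scene1.png

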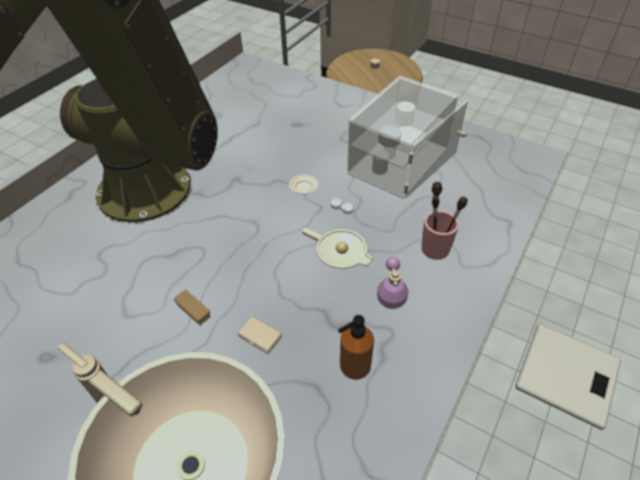

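View pics/side1.png

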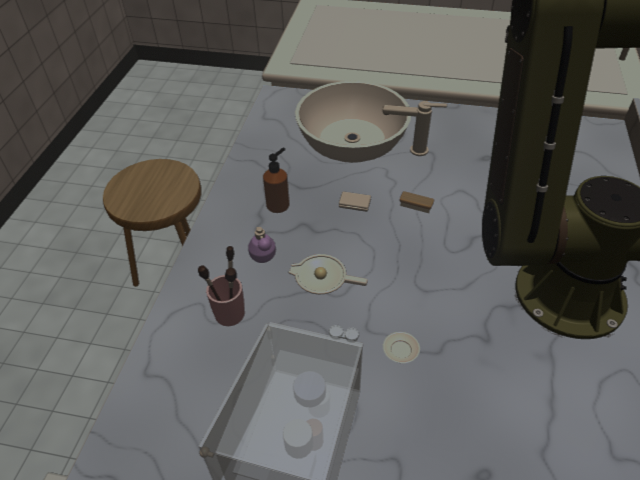

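```bash
cat > m.py <<'E'
from h import *
from scipy.optimize import minimize, least_squares
P=[camera('scene'),camera('side')]
M=[trace('dish',p) for p in P]; S=[spot_in('dish_well',p) for p in P]
B=[trace('basin',p) for p in P]
print([m[0]['conf'] for m in M],[m[0]['pixels'].sum() for m in M])
S8=6
def poly(p,x,y,a):
    R=np.array([[np.cos(a),-np.sin(a)],[np.sin(a),np.cos(a)]]);im=np.zeros((480,640),np.uint8)
    big=np.zeros((480*2,640*2),np.uint8)
    th=np.linspace(0,2*np.pi,60)
    parts=[[(61*np.cos(t),61*np.sin(t),32) for t in th],[(-112,-8,32),(-112,8,32),(-55,8,32),(-55,-8,32)],[(55,-12,30),(55,12,30),(75,12,28),(75,-12,28)],[(36*np.cos(t),36*np.sin(t),0) for t in th]]
    for q in parts:
        u=np.array([proj(p,[*(R@[b[0],b[1]]+[x,y]),b[2]]) for b in q])
        cv2.fillPoly(big,[np.round((u*2+.5)*16).astype(np.int32)],255,cv2.LINE_AA,4)
    return cv2.resize(big,(640,480),interpolation=cv2.INTER_AREA)/255.
for k in([0],[1],[0,1]):
    f=lambda v:sum(np.abs(poly(P[i],560+v[0]*10,75+v[1]*10,v[2]*.1)-M[i][0]['pixels']).sum() for i in k)
    best=min((minimize(f,[0,0,a],method='Nelder-Mead',options=dict(initial_simplex=np.array([[0,0,a],[1,0,a],[0,1,a],[0,0,a+1]]))) for a in(-2,0,2)),key=lambda r:r.fun)
    v=best.x;print(k,560+v[0]*10,75+v[1]*10,v[2]*.1,best.fun)
X=[]
for p in P:
    hsv=cv2.cvtColor(p['image'],cv2.COLOR_RGB2HSV);c=proj(p,[560+v[0]*10,75+v[1]*10,30]).astype(int)
    w=hsv[c[1]-12:c[1]+13,c[0]-12:c[0]+13]; m=(w[...,1]>110);yy,xx=np.nonzero(m)
    uv=[xx.mean()+c[0]-12,yy.mean()+c[1]-12];X.append(onz(p,uv,30));print('soap',m.sum(),uv,X[-1])
# basin rim upper edge
for p,b in zip(P,B):
    m=b[0]['pixels'];cols=[c for c in range(640) if m[:,c].any()]
    pts=np.array([onz(p,(c,np.argmax(m[:,c])-.5),105)[:2] for c in cols])
    r=least_squares(lambda v:np.hypot(*(pts-v[:2]).T)-170,[567,-460],loss='soft_l1',f_scale=3)
    print('basin',r.x,np.median(np.abs(r.fun)))
print(read_state()['clock'])
E
python3 m.py
```

```text
[0.78, 0.97] [np.int64(1655), np.int64(1722)]
[0] 579.4641418830653 64.18811031491833 -0.017825979061554094 235.50980392156862
[1] 576.7139589182771 69.08416541629055 -0.07545229510961327 217.1843137254902
[0, 1] 577.6614556848192 67.17151553587239 -0.058997156634422114 606.1921568627452
soap 0 [np.float64(nan), np.float64(nan)] [nan nan nan]
soap 0 [np.float64(nan), np.float64(nan)] [nan nan nan]
basin [ 588.52533934 -493.45468474] 3.2964714916675746
basin [ 588.33654324 -490.69443875] 2.8139572772659136
1.9m.py:25: RuntimeWarning: Mean of empty slice.
  uv=[xx.mean()+c[0]-12,yy.mean()+c[1]-12];X.append(onz(p,uv,30));print('soap',m.sum(),uv,X[-1])
  ret = ret.dtype.type(ret / rcount)
```

```bash
cat >> h.py <<'E'
def plan(A,B,n):
    """A,B: x,y,z,yaw tool-down poses; prints n tool-frame steps in servo units"""
    W=np.linspace(A,B,n+1)
    for a,b in zip(W[:-1],W[1:]):
        d=Ro.from_euler('xyz',[np.pi,0,a[3]]).as_matrix().T@(b[:3]-a[:3])/100
        print('dx %.3f dy %.3f dz %.3f wz %.4f'%(*d,-(b[3]-a[3])/2))
E
python3 - <<'E'
from h import *
plan([148.2,-529.6,205.4,.2728],[490,72,160,3.0816],7)
E
```

```text
dx 0.702 dy -0.696 dz 0.065 wz -0.2006
dx 0.918 dy -0.367 dz 0.065 wz -0.2006
dx 0.988 dy 0.021 dz 0.065 wz -0.2006
dx 0.902 dy 0.405 dz 0.065 wz -0.2006
dx 0.672 dy 0.725 dz 0.065 wz -0.2006
dx 0.335 dy 0.930 dz 0.065 wz -0.2006
dx -0.055 dy 0.987 dz 0.065 wz -0.2006
```

servo_tool([
  {"dx":0.35,"dy":-0.35,"dz":0.03,"wz":-0.07,"fingers":-0.2},
  {"dx":0.7,"dy":-0.7,"dz":0.065,"wz":-0.14,"fingers":-0.2},
  {"dx":0.7,"dy":-0.7,"dz":0.065,"wz":-0.2,"fingers":-0.2},
  {"dx":0.7,"dy":-0.7,"dz":0.065,"wz":-0.2,"fingers":-0.2},
])

```text
schema error: expected keys wx, wy, wz, dx, dy, dz, fingers
```

servo_tool([
  {"dx":0.45,"dy":-0.18,"dz":0.03,"wz":-0.07,"fingers":-0.2},
  {"dx":0.92,"dy":-0.37,"dz":0.065,"wz":-0.14,"fingers":-0.2},
  {"dx":0.92,"dy":-0.37,"dz":0.065,"wz":-0.2,"fingers":-0.2},
  {"dx":0.92,"dy":-0.37,"dz":0.065,"wz":-0.2,"fingers":-0.2},
])

```text
schema error: expected keys wx, wy, wz, dx, dy, dz, fingers
```

servo_tool([
  {"dx":0.5,"dy":0.01,"dz":0.03,"wz":-0.07,"fingers":-0.2},
  {"dx":0.99,"dy":0.02,"dz":0.065,"wz":-0.14,"fingers":-0.2},
  {"dx":0.99,"dy":0.02,"dz":0.065,"wz":-0.2,"fingers":-0.2},
  {"dx":0.99,"dy":0.02,"dz":0.065,"wz":-0.2,"fingers":-0.2},
])

```text
schema error: expected keys wx, wy, wz, dx, dy, dz, fingers
```

servo_tool([
  {"dx":0.45,"dy":0.2,"dz":0.03,"wz":-0.07,"fingers":-0.2},
  {"dx":0.9,"dy":0.4,"dz":0.065,"wz":-0.14,"fingers":-0.2},
  {"dx":0.9,"dy":0.4,"dz":0.065,"wz":-0.2,"fingers":-0.2},
  {"dx":0.9,"dy":0.4,"dz":0.065,"wz":-0.2,"fingers":-0.2},
])

```text
schema error: expected keys wx, wy, wz, dx, dy, dz, fingers
```

servo_tool([
  {"dx":0.33,"dy":0.36,"dz":0.03,"wz":-0.07,"fingers":-0.2},
  {"dx":0.67,"dy":0.73,"dz":0.065,"wz":-0.14,"fingers":-0.2},
  {"dx":0.67,"dy":0.73,"dz":0.065,"wz":-0.2,"fingers":-0.2},
  {"dx":0.67,"dy":0.73,"dz":0.065,"wz":-0.2,"fingers":-0.2},
])

```text
schema error: expected keys wx, wy, wz, dx, dy, dz, fingers
```

servo_tool([
  {"dx":0.17,"dy":0.46,"dz":0.03,"wz":-0.07,"fingers":-0.2},
  {"dx":0.33,"dy":0.93,"dz":0.065,"wz":-0.14,"fingers":-0.2},
  {"dx":0.33,"dy":0.93,"dz":0.065,"wz":-0.2,"fingers":-0.2},
  {"dx":0.33,"dy":0.93,"dz":0.065,"wz":-0.2,"fingers":-0.2},
])

```text
schema error: expected keys wx, wy, wz, dx, dy, dz, fingers
```

servo_tool([
  {"dx":-0.03,"dy":0.5,"dz":0.03,"wz":-0.07,"fingers":-0.2},
  {"dx":-0.05,"dy":0.99,"dz":0.065,"wz":-0.14,"fingers":-0.2},
  {"dx":-0.05,"dy":0.99,"dz":0.065,"wz":-0.2,"fingers":-0.2},
  {"dx":-0.05,"dy":0.99,"dz":0.065,"wz":-0.2,"fingers":-0.2},
  {"dx":-0.05,"dy":0.99,"dz":0.065,"wz":-0.2,"fingers":-0.2},
])

```text
schema error: expected keys wx, wy, wz, dx, dy, dz, fingers
```

Run:
```python
from h import *
p=camera('wrist');save(p,'w1.png')
for q in['dish','dish_handle','dish_lip','soap_center']:
    print(q,[(np.round(l['location'],1),round(l['conf'],2)) for l in spot_in(q,p)[:2]])
print('pred handle tcp',proj(p,[490,72,26]),proj(p,[578,67,30]))
print(read_state(), np.round(p['R'],4).tolist(),np.round(p['t'],1),p['fx'])
```

```text
dish []
dish_handle []
dish_lip []
soap_center []
pred handle tcp [-396.12030808 -486.01541318] [-449.27852248 -719.48779372]
{'clock': 2.15, 'joints': array([-1.36462897e+00,  2.99933375e-01,  1.52095951e+00, -3.53891820e-05,
        1.32067827e+00, -6.65806948e-02]), 'qd': array([0.00057551, 0.00010969, 0.00020814, 0.00223952, 0.0003797 ,
       0.00043586]), 'effort': array([-2.36396767e-05, -5.31658995e+01, -3.52913940e+01,  7.08662253e-02,
        2.13003403e-02, -2.76053476e-05]), 'eef_pos': array([ 148.1592994 , -529.68100064,  205.44441121]), 'eef_rot': array([3.14157348e+00, 3.56425868e-05, 2.72756809e-01]), 'wrist_force': array([-0.2951115 ,  0.26296898,  0.08853323]), 'moment': array([ 0.0618345 ,  0.00705435, -0.04432544]), 'finger_force': 0.0, 'finger_gap': 94.00421049654591} [[0.269, -0.9631, 0.0], [-0.922, -0.2576, 0.2891], [-0.2784, -0.0778, -0.9573]] [-550.1  -30.4  392.8] 330.92062819937985
```

View pics/w1.png

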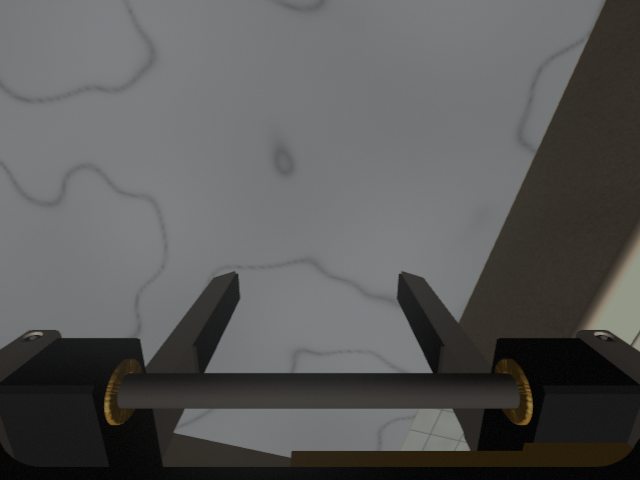

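The wrist picture shows only marble between the fingers (arm unmoved, since the calls were refused). Resending with all keys.

servo_tool([
  {"wx":0,"wy":0,"wz":-0.07,"dx":0.35,"dy":-0.35,"dz":0.03,"fingers":-0.2},
  {"wx":0,"wy":0,"wz":-0.14,"dx":0.7,"dy":-0.7,"dz":0.065,"fingers":-0.2},
  {"wx":0,"wy":0,"wz":-0.2,"dx":0.7,"dy":-0.7,"dz":0.065,"fingers":-0.2},
  {"wx":0,"wy":0,"wz":-0.2,"dx":0.7,"dy":-0.7,"dz":0.065,"fingers":-0.2},
])

```text
clock: 2.55
eef_pos: [197.2, -442.9, 199.3]
eef_rot: [3.141, 0.0, 0.676]
wrist_force: [-1.2, -0.3, 1.2]
finger_gap: 65.5
finger_force: 0.0
```

servo_tool([
  {"wx":0,"wy":0,"wz":-0.07,"dx":0.45,"dy":-0.18,"dz":0.03,"fingers":-0.2},
  {"wx":0,"wy":0,"wz":-0.14,"dx":0.92,"dy":-0.37,"dz":0.065,"fingers":-0.2},
  {"wx":0,"wy":0,"wz":-0.2,"dx":0.92,"dy":-0.37,"dz":0.065,"fingers":-0.2},
  {"wx":0,"wy":0,"wz":-0.2,"dx":0.92,"dy":-0.37,"dz":0.065,"fingers":-0.2},
])

```text
clock: 2.95
eef_pos: [246.0, -357.2, 192.7]
eef_rot: [3.141, 0.0, 1.072]
wrist_force: [0.2, -0.6, 0.1]
finger_gap: 56.4
finger_force: 0.0
```

servo_tool([
  {"wx":0,"wy":0,"wz":-0.07,"dx":0.5,"dy":0.01,"dz":0.03,"fingers":-0.2},
  {"wx":0,"wy":0,"wz":-0.14,"dx":0.99,"dy":0.02,"dz":0.065,"fingers":-0.2},
  {"wx":0,"wy":0,"wz":-0.2,"dx":0.99,"dy":0.02,"dz":0.065,"fingers":-0.2},
  {"wx":0,"wy":0,"wz":-0.2,"dx":0.99,"dy":0.02,"dz":0.065,"fingers":-0.2},
])

```text
clock: 3.35
eef_pos: [295.0, -271.5, 186.1]
eef_rot: [3.141, 0.0, 1.47]
wrist_force: [-0.4, -0.2, -0.3]
finger_gap: 56.5
finger_force: 0.0
```

servo_tool([
  {"wx":0,"wy":0,"wz":-0.07,"dx":0.45,"dy":0.2,"dz":0.03,"fingers":-0.2},
  {"wx":0,"wy":0,"wz":-0.14,"dx":0.9,"dy":0.4,"dz":0.065,"fingers":-0.2},
  {"wx":0,"wy":0,"wz":-0.2,"dx":0.9,"dy":0.4,"dz":0.065,"fingers":-0.2},
  {"wx":0,"wy":0,"wz":-0.2,"dx":0.9,"dy":0.4,"dz":0.065,"fingers":-0.2},
])

```text
clock: 3.75
eef_pos: [343.6, -186.0, 179.5]
eef_rot: [-3.141, 0.0, 1.868]
wrist_force: [0.6, -0.0, 0.2]
finger_gap: 56.3
finger_force: 0.0
```

servo_tool([
  {"wx":0,"wy":0,"wz":-0.07,"dx":0.33,"dy":0.36,"dz":0.03,"fingers":-0.2},
  {"wx":0,"wy":0,"wz":-0.14,"dx":0.67,"dy":0.73,"dz":0.065,"fingers":-0.2},
  {"wx":0,"wy":0,"wz":-0.2,"dx":0.67,"dy":0.73,"dz":0.065,"fingers":-0.2},
  {"wx":0,"wy":0,"wz":-0.2,"dx":0.67,"dy":0.73,"dz":0.065,"fingers":-0.2},
])

```text
clock: 4.15
eef_pos: [393.3, -100.6, 172.8]
eef_rot: [-3.141, -0.0, 2.267]
wrist_force: [-0.5, -0.3, 0.0]
finger_gap: 56.3
finger_force: 0.0
```

servo_tool([
  {"wx":0,"wy":0,"wz":-0.07,"dx":0.17,"dy":0.46,"dz":0.03,"fingers":-0.2},
  {"wx":0,"wy":0,"wz":-0.14,"dx":0.33,"dy":0.93,"dz":0.065,"fingers":-0.2},
  {"wx":0,"wy":0,"wz":-0.2,"dx":0.33,"dy":0.93,"dz":0.065,"fingers":-0.2},
  {"wx":0,"wy":0,"wz":-0.2,"dx":0.33,"dy":0.93,"dz":0.065,"fingers":-0.2},
])

```text
clock: 4.55
eef_pos: [443.0, -15.8, 166.3]
eef_rot: [-3.141, -0.0, 2.665]
wrist_force: [0.2, -0.4, 0.3]
finger_gap: 56.5
finger_force: 0.0
```

servo_tool([
  {"wx":0,"wy":0,"wz":-0.07,"dx":-0.03,"dy":0.5,"dz":0.03,"fingers":-0.2},
  {"wx":0,"wy":0,"wz":-0.14,"dx":-0.05,"dy":0.99,"dz":0.065,"fingers":-0.2},
  {"wx":0,"wy":0,"wz":-0.2,"dx":-0.05,"dy":0.99,"dz":0.065,"fingers":-0.2},
  {"wx":0,"wy":0,"wz":-0.2,"dx":-0.05,"dy":0.99,"dz":0.065,"fingers":-0.2},
  {"wx":0,"wy":0,"wz":-0.2,"dx":-0.05,"dy":0.99,"dz":0.065,"fingers":-0.2},
  {"wx":0,"wy":0,"wz":-0.2,"dx":-0.05,"dy":0.99,"dz":0.065,"fingers":-0.2},
])

```text
clock: 5.15
eef_pos: [491.9, 69.9, 160.2]
eef_rot: [-3.142, 0.0, 3.064]
wrist_force: [0.1, -1.0, 0.4]
finger_gap: 56.4
finger_force: 0.0
```

Run:
```python
from h import *
p=camera('wrist');save(p,'w2.png')
for q in['dish','dish_handle','dish_lip','soap_center']:
    print(q,[(np.round(l['location'],1),round(l['conf'],2)) for l in spot_in(q,p)[:2]])
print('pred handle tcp',proj(p,[490,72,26]),proj(p,[578,67,30]))
s=read_state();print(s['clock'],s['joints'],s['eef_pos'],s['eef_rot'],s['finger_gap'])
print(np.round(p['R'],4).tolist(),np.round(p['t'],1).tolist(),p['cx'],p['cy'])
```

```text
dish [(array([322.6, 296.2]), 0.85)]
dish_handle [(array([313.4, 296.2]), 0.8)]
dish_lip [(array([315.6, 295.8]), 0.71), (array([  4.1, 138.7]), 0.38)]
soap_center [(array([323.6, 310.1]), 0.73)]
pred handle tcp [320.25832662 224.83934969] [321.87048048 307.25529176]
5.4 [ 6.99527297e-02  2.26247750e-01  1.72427706e+00 -3.60233278e-06
  1.19080785e+00 -1.42995556e+00] [491.91967901  71.15618767 160.09368839] [3.14155947e+00 2.57884882e-04 3.07070595e+00] 56.350530207199085
[[0.0775, 0.997, 0.0003], [0.9538, -0.0742, 0.2913], [0.2904, -0.0223, -0.9566]] [-107.6, -480.9, 208.6] 318.0333998902447 236.3920990662719
```

View pics/w2.png

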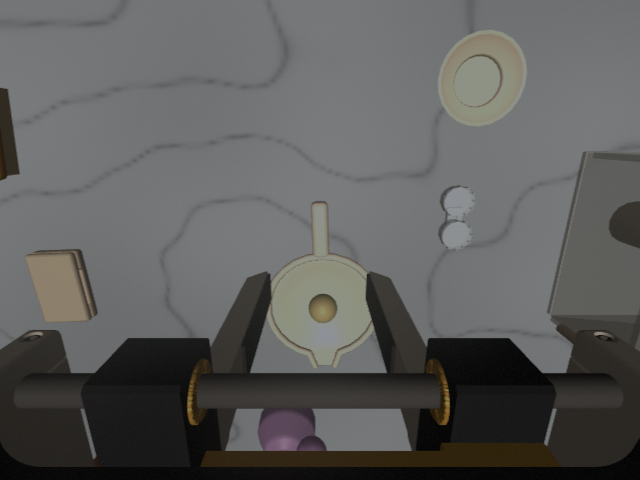

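Wrist view: handle from its end (320,203) to the rim (321,252), soap at (323,308), lip tip at (325,366); nothing else near the handle.

Run:
```python
from h import *
p=camera('wrist')
T=dict(hend=((319.5,203),33),hroot=((321,250),33),soap=((323,308.5),30),lip=((325.5,366),26))
W={k:onz(p,u,z) for k,(u,z) in T.items()}
for k in W: print(k,W[k].round(1))
for a,b in(('hend','hroot'),('hend','soap'),('soap','lip')):
    d=W[b]-W[a];print(a,b,np.arctan2(d[1],d[0]).round(3),np.hypot(*d[:2]).round(1))
s=read_state();print(s['clock'],s['eef_pos'],s['eef_rot'],p['R'][2])
im=p['image'][180:400,240:400];cv2.imwrite('pics/w2c.png',cv2.resize(im,None,fx=3.6,fy=2.7*1,interpolation=cv2.INTER_CUBIC)[:600,:,::-1])
```

```text
hend [466.9  74.1  33. ]
hroot [513.6  72.3  33. ]
soap [579.5  69.8  30. ]
lip [654.1  67.7  26. ]
hend hroot -0.039 46.8
hend soap -0.037 112.7
soap lip -0.028 74.7
5.45 [491.93670828  71.28431378 160.0609019 ] [3.14155888e+00 2.09039718e-04 3.07129716e+00] [ 0.29042234 -0.02041015 -0.95668087]
```

View pics/w2c.png

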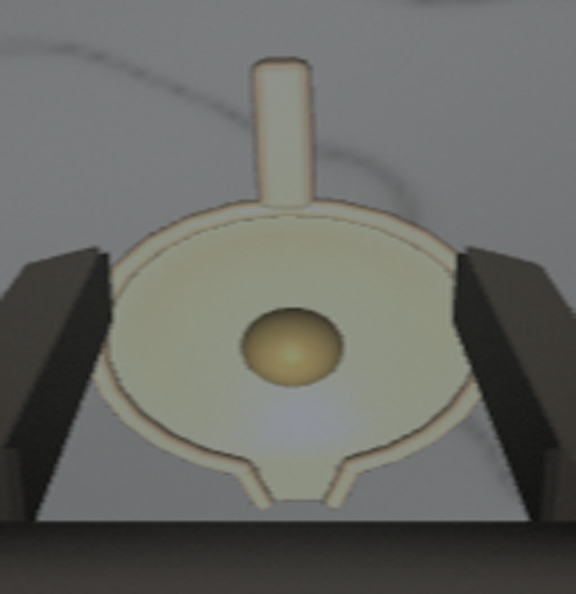

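servo_tool([
  {"wx":0,"wy":0,"wz":-0.014,"dx":0,"dy":0,"dz":0.3,"fingers":-0.2},
  {"wx":0,"wy":0,"wz":-0.014,"dx":0,"dy":0,"dz":0.65,"fingers":-0.2},
  {"wx":0,"wy":0,"wz":-0.014,"dx":0,"dy":0,"dz":1.0,"fingers":-0.2},
  {"wx":0,"wy":0,"wz":-0.014,"dx":0,"dy":0,"dz":1.0,"fingers":-0.2},
  {"wx":0,"wy":0,"wz":-0.014,"dx":0,"dy":0,"dz":1.0,"fingers":-0.2},
])

```text
clock: 5.95
eef_pos: [492.2, 71.6, 60.7]
eef_rot: [-3.142, -0.0, 3.1]
wrist_force: [-0.1, 0.0, 2.2]
finger_gap: 56.4
finger_force: 0.0
```

servo_tool([
  {"wx":0,"wy":0,"wz":0,"dx":0,"dy":0,"dz":0.2,"fingers":-0.2},
  {"wx":0,"wy":0,"wz":0,"dx":0,"dy":0,"dz":0.4,"fingers":-0.2},
  {"wx":0,"wy":0,"wz":0,"dx":0,"dy":0,"dz":0.53,"fingers":-0.2},
  {"wx":0,"wy":0,"wz":0,"dx":0,"dy":0,"dz":0.53,"fingers":-0.2},
  {"wx":0,"wy":0,"wz":0,"dx":0,"dy":0,"dz":0.53,"fingers":-0.2},
  {"wx":0,"wy":0,"wz":0,"dx":0,"dy":0,"dz":0.53,"fingers":-0.2},
])

```text
clock: 6.55
eef_pos: [492.7, 71.6, 8.2]
eef_rot: [3.141, 0.002, 3.101]
wrist_force: [-0.8, 0.5, 0.6]
finger_gap: 56.0
finger_force: 0.0
```

Run:
```python
from h import *
p=camera('wrist');save(p,'w3.png')
s=read_state();print(s['clock'],s['eef_pos'],s['eef_rot'])
g=proj(p,s['eef_pos']+[0,0,19]);print(g, proj(p,[467,73,33]))
```

```text
6.6 [492.5835239   71.60653615   8.0371304 ] [3.14136876e+00 1.63063212e-03 3.10074307e+00]
[318.57524944 301.59550732] [319.30112   261.2530053]
```

View pics/w3.png

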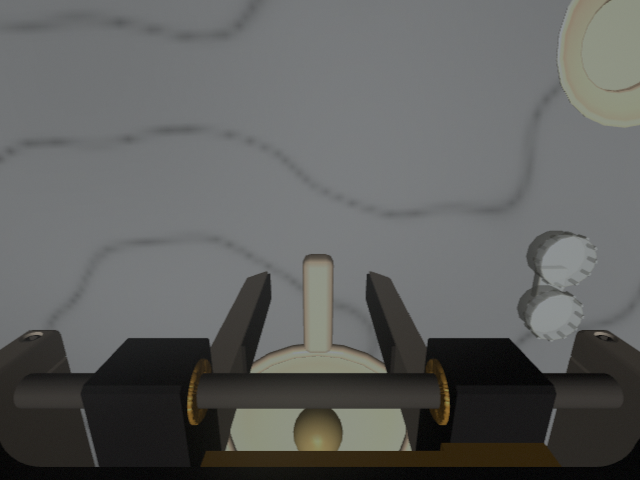

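The bar lies centred and parallel between the fingers (column 318, rows 256–350). Closing, softly first.

servo_tool([
  {"wx":0,"wy":0,"wz":0,"dx":0,"dy":0,"dz":0,"fingers":0.3},
  {"wx":0,"wy":0,"wz":0,"dx":0,"dy":0,"dz":0,"fingers":0.5},
  {"wx":0,"wy":0,"wz":0,"dx":0,"dy":0,"dz":0,"fingers":0.58},
  {"wx":0,"wy":0,"wz":0,"dx":0,"dy":0,"dz":0,"fingers":0.62},
  {"wx":0,"wy":0,"wz":0,"dx":0,"dy":0,"dz":0,"fingers":0.66},
  {"wx":0,"wy":0,"wz":0,"dx":0,"dy":0,"dz":0,"fingers":0.7},
  {"wx":0,"wy":0,"wz":0,"dx":0,"dy":0,"dz":0,"fingers":0.8},
  {"wx":0,"wy":0,"wz":0,"dx":0,"dy":0,"dz":0,"fingers":1},
], newtons=10)

```text
clock: 7.4
eef_pos: [491.9, 71.6, 6.9]
eef_rot: [-3.142, -0.0, 3.101]
wrist_force: [0.4, -0.2, 0.2]
finger_gap: 15.8
finger_force: 10.0
```

servo_tool([
  {"wx":0,"wy":0,"wz":0,"dx":0,"dy":0,"dz":0,"fingers":1},
  {"wx":0,"wy":0,"wz":0,"dx":0,"dy":0,"dz":0,"fingers":1},
  {"wx":0,"wy":0,"wz":0,"dx":0,"dy":0,"dz":0,"fingers":1},
  {"wx":0,"wy":0,"wz":0,"dx":0,"dy":0,"dz":0,"fingers":1},
], newtons=60)

```text
clock: 7.8
eef_pos: [491.9, 71.5, 6.9]
eef_rot: [-3.142, -0.0, 3.101]
wrist_force: [-0.4, 0.0, 0.4]
finger_gap: 15.2
finger_force: 60.0
```

servo_tool([
  {"wx":0,"wy":0,"wz":0,"dx":0,"dy":0,"dz":-0.01,"fingers":1},
  {"wx":0,"wy":0,"wz":0,"dx":0,"dy":0,"dz":-0.03,"fingers":1},
  {"wx":0,"wy":0,"wz":0,"dx":0,"dy":0,"dz":-0.06,"fingers":1},
  {"wx":0,"wy":0,"wz":0,"dx":0,"dy":0,"dz":-0.1,"fingers":1},
  {"wx":0,"wy":0,"wz":0,"dx":0,"dy":0,"dz":-0.14,"fingers":1},
  {"wx":0,"wy":0,"wz":0,"dx":0,"dy":0,"dz":-0.17,"fingers":1},
  {"wx":0,"wy":0,"wz":0,"dx":0,"dy":0,"dz":-0.19,"fingers":1},
  {"wx":0,"wy":0,"wz":0,"dx":0,"dy":0,"dz":-0.2,"fingers":1},
  {"wx":0,"wy":0,"wz":0,"dx":0,"dy":0,"dz":-0.2,"fingers":1},
  {"wx":0,"wy":0,"wz":0,"dx":0,"dy":0,"dz":-0.2,"fingers":1},
])

```text
clock: 8.8
eef_pos: [491.9, 71.5, 26.8]
eef_rot: [-3.142, -0.0, 3.101]
wrist_force: [0.6, 0.3, -2.7]
finger_gap: 15.4
finger_force: 60.0
```

Run:
```python
from h import *
p=camera('wrist');q=camera('side');save(p,'w4.png')
a=p['image'][240:480,160:480];b=cv2.resize(q['image'][220:320,250:410],None,fx=2.5,fy=2.4,interpolation=cv2.INTER_CUBIC)
cv2.imwrite('pics/c4.png',np.hstack([a,b])[:,:,::-1])
s=read_state();print(s['clock'],s['eef_pos'],s['eef_rot'],s['wrist_force'],s['moment'],s['finger_gap'])
```

```text
8.9 [491.86130068  71.54226025  26.82072897] [-3.14155184e+00 -2.39034864e-04  3.10082781e+00] [-0.70547517  0.10391329 -2.58868544] [ 0.07163896  0.07607235 -0.05575381] 15.480593358187967
```

View pics/c4.png

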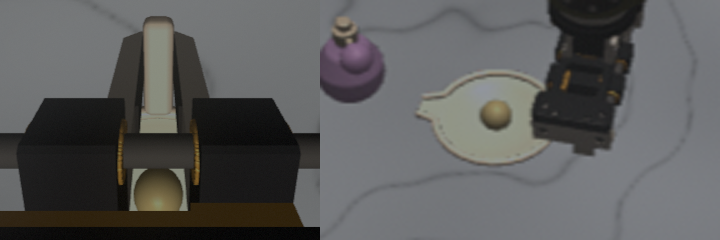

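Held: the side view shows the dish up with the soap at its middle. Lifting, then checking the basin estimate.

servo_tool([
  {"wx":0,"wy":0,"wz":0,"dx":0,"dy":0,"dz":-0.02,"fingers":1},
  {"wx":0,"wy":0,"wz":0,"dx":0,"dy":0,"dz":-0.08,"fingers":1},
  {"wx":0,"wy":0,"wz":0,"dx":0,"dy":0,"dz":-0.18,"fingers":1},
  {"wx":0,"wy":0,"wz":0,"dx":0,"dy":0,"dz":-0.32,"fingers":1},
  {"wx":0,"wy":0,"wz":0,"dx":0,"dy":0,"dz":-0.5,"fingers":1},
  {"wx":0,"wy":0,"wz":0,"dx":0,"dy":0,"dz":-0.68,"fingers":1},
  {"wx":0,"wy":0,"wz":0,"dx":0,"dy":0,"dz":-0.82,"fingers":1},
  {"wx":0,"wy":0,"wz":0,"dx":0,"dy":0,"dz":-0.92,"fingers":1},
  {"wx":0,"wy":0,"wz":0,"dx":0,"dy":0,"dz":-0.98,"fingers":1},
  {"wx":0,"wy":0,"wz":0,"dx":0,"dy":0,"dz":-1.0,"fingers":1},
])

```text
clock: 9.9
eef_pos: [492.1, 71.6, 127.5]
eef_rot: [3.141, 0.001, 3.101]
wrist_force: [0.6, 1.0, -2.3]
finger_gap: 15.4
finger_force: 60.0
```

Run:
```python
from h import *
q=camera('side');c=camera('scene')
s=read_state();print(s['clock'],s['eef_pos'],s['eef_rot'])
t=np.linspace(0,2*np.pi,200);out=[]
for p,(x0,y0,f) in((q,(280,60,2.5)),(c,(50,330,1.6))):
    im=p['image'].copy()
    h={'side':1}
    f=2.4;w,hh=(160,125) if p is q else (160,125)
    if p is c: x0,y0,f,w,hh=50,330,1.6,240,150
    sub=cv2.resize(im[y0:y0+hh,x0:x0+w],None,fx=f,fy=f,interpolation=cv2.INTER_CUBIC)
    for r,col in((170,(255,0,0)),(158,(0,0,255))):
        u=np.array([proj(p,[588.5+r*np.cos(a),-492+r*np.sin(a),105]) for a in t])
        cv2.polylines(sub,[np.round((u-[x0,y0])*f).astype(int)],True,col,1)
    for X in([383.5,-492,0],[383.5,-492,171],[588.5,-492,15]):
        cv2.circle(sub,tuple(int(v) for v in (proj(p,X)-[x0,y0])*f),3,(0,255,0),-1)
    out.append(cv2.resize(sub,(390,300)))
cv2.imwrite('pics/b5.png',np.hstack(out)[:,:,::-1])
print(onz(q,(419,153),0))
```

```text
10.0 [491.84069199  71.56187283 126.8179892 ] [ 3.14157404e+00 -2.39163190e-04  3.10081552e+00]
[ 385.47810878 -465.86906096    0.        ]
```

View pics/b5.png

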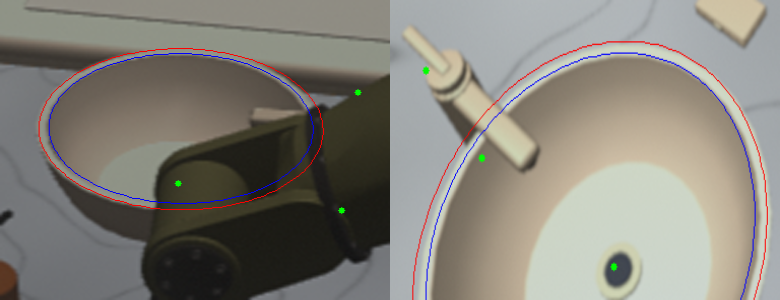

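The overlay circle matches the rim in both views (centre ≈ (588,-492)). The tap base lies about 26 mm to +y of straight -x, so the basin is turned about -0.1 rad.

Run:
```python
from h import *
import json
A=np.array([491.85,71.55,126.8,3.1008]);B=np.array([612,-195.3,126.8,1.4906])
N=60;s=np.arange(N+1)/N;s=10*s**3-15*s**4+6*s**5
W=A+s[:,None]*(B-A)
for k in range(0,N,10):
    a=W[k];Rt=Ro.from_euler('xyz',[np.pi,0,a[3]]).as_matrix().T;rows=[]
    for w in W[k+1:k+11]:
        d=Rt@(w[:3]-a[:3])/100
        rows.append((round(-(w[3]-a[3])/2,3),round(d[0],3),round(d[1],3)))
    print(k//10,'wz,dx,dy',rows)
```

```text
0 wz,dx,dy [(np.float64(0.0), np.float64(-0.0), np.float64(-0.0)), (np.float64(0.0), np.float64(-0.0), np.float64(-0.001)), (np.float64(0.001), np.float64(-0.002), np.float64(-0.003)), (np.float64(0.002), np.float64(-0.004), np.float64(-0.007)), (np.float64(0.004), np.float64(-0.007), np.float64(-0.013)), (np.float64(0.007), np.float64(-0.011), np.float64(-0.022)), (np.float64(0.011), np.float64(-0.017), np.float64(-0.035)), (np.float64(0.015), np.float64(-0.025), np.float64(-0.05)), (np.float64(0.021), np.float64(-0.035), np.float64(-0.07)), (np.float64(0.029), np.float64(-0.046), np.float64(-0.093))]
1 wz,dx,dy [(np.float64(0.008), np.float64(-0.015), np.float64(-0.026)), (np.float64(0.018), np.float64(-0.033), np.float64(-0.057)), (np.float64(0.029), np.float64(-0.052), np.float64(-0.091)), (np.float64(0.041), np.float64(-0.075), np.float64(-0.13)), (np.float64(0.055), np.float64(-0.099), np.float64(-0.173)), (np.float64(0.07), np.float64(-0.126), np.float64(-0.219)), (np.float64(0.086), np.float64(-0.155), np.float64(-0.27)), (np.float64(0.103), np.float64(-0.186), np.float64(-0.
[... 1882 characters left out ...]
4(-0.473), np.float64(0.079)), (np.float64(0.14), np.float64(-0.503), np.float64(0.084))]
5 wz,dx,dy [(np.float64(0.007), np.float64(-0.023), np.float64(0.011)), (np.float64(0.013), np.float64(-0.043), np.float64(0.021)), (np.float64(0.018), np.float64(-0.059), np.float64(0.028)), (np.float64(0.022), np.float64(-0.071), np.float64(0.034)), (np.float64(0.024), np.float64(-0.08), np.float64(0.038)), (np.float64(0.026), np.float64(-0.087), np.float64(0.041)), (np.float64(0.028), np.float64(-0.091), np.float64(0.043)), (np.float64(0.028), np.float64(-0.093), np.float64(0.044)), (np.float64(0.029), np.float64(-0.094), np.float64(0.045)), (np.float64(0.029), np.float64(-0.094), np.float64(0.045))]
```

servo_tool([
  {"wx":0,"wy":0,"wz":0,"dx":0,"dy":0,"dz":0,"fingers":1},
  {"wx":0,"wy":0,"wz":0,"dx":0,"dy":-0.001,"dz":0,"fingers":1},
  {"wx":0,"wy":0,"wz":0.001,"dx":-0.002,"dy":-0.003,"dz":0,"fingers":1},
  {"wx":0,"wy":0,"wz":0.002,"dx":-0.004,"dy":-0.007,"dz":0,"fingers":1},
  {"wx":0,"wy":0,"wz":0.004,"dx":-0.007,"dy":-0.013,"dz":0,"fingers":1},
  {"wx":0,"wy":0,"wz":0.007,"dx":-0.011,"dy":-0.022,"dz":0,"fingers":1},
  {"wx":0,"wy":0,"wz":0.011,"dx":-0.017,"dy":-0.035,"dz":0,"fingers":1},
  {"wx":0,"wy":0,"wz":0.015,"dx":-0.025,"dy":-0.05,"dz":0,"fingers":1},
  {"wx":0,"wy":0,"wz":0.021,"dx":-0.035,"dy":-0.07,"dz":0,"fingers":1},
  {"wx":0,"wy":0,"wz":0.029,"dx":-0.046,"dy":-0.093,"dz":0,"fingers":1},
])

```text
clock: 11.0
eef_pos: [496.2, 61.9, 127.0]
eef_rot: [3.142, -0.0, 3.042]
wrist_force: [-0.0, 0.3, -1.5]
finger_gap: 15.5
finger_force: 60.0
```

servo_tool([
  {"wx":0,"wy":0,"wz":0.008,"dx":-0.015,"dy":-0.026,"dz":0,"fingers":1},
  {"wx":0,"wy":0,"wz":0.018,"dx":-0.033,"dy":-0.057,"dz":0,"fingers":1},
  {"wx":0,"wy":0,"wz":0.029,"dx":-0.052,"dy":-0.091,"dz":0,"fingers":1},
  {"wx":0,"wy":0,"wz":0.041,"dx":-0.075,"dy":-0.13,"dz":0,"fingers":1},
  {"wx":0,"wy":0,"wz":0.055,"dx":-0.099,"dy":-0.173,"dz":0,"fingers":1},
  {"wx":0,"wy":0,"wz":0.07,"dx":-0.126,"dy":-0.219,"dz":0,"fingers":1},
  {"wx":0,"wy":0,"wz":0.086,"dx":-0.155,"dy":-0.27,"dz":0,"fingers":1},
  {"wx":0,"wy":0,"wz":0.103,"dx":-0.186,"dy":-0.324,"dz":0,"fingers":1},
  {"wx":0,"wy":0,"wz":0.121,"dx":-0.219,"dy":-0.382,"dz":0,"fingers":1},
  {"wx":0,"wy":0,"wz":0.14,"dx":-0.254,"dy":-0.443,"dz":0,"fingers":1},
])

```text
clock: 12.0
eef_pos: [517.3, 14.9, 127.0]
eef_rot: [3.142, 0.0, 2.76]
wrist_force: [0.3, 0.2, -3.5]
finger_gap: 15.4
finger_force: 60.0
```

servo_tool([
  {"wx":0,"wy":0,"wz":0.02,"dx":-0.053,"dy":-0.051,"dz":0,"fingers":1},
  {"wx":0,"wy":0,"wz":0.042,"dx":-0.109,"dy":-0.105,"dz":0,"fingers":1},
  {"wx":0,"wy":0,"wz":0.064,"dx":-0.167,"dy":-0.161,"dz":0,"fingers":1},
  {"wx":0,"wy":0,"wz":0.087,"dx":-0.226,"dy":-0.219,"dz":0,"fingers":1},
  {"wx":0,"wy":0,"wz":0.11,"dx":-0.288,"dy":-0.278,"dz":0,"fingers":1},
  {"wx":0,"wy":0,"wz":0.134,"dx":-0.35,"dy":-0.339,"dz":0,"fingers":1},
  {"wx":0,"wy":0,"wz":0.159,"dx":-0.414,"dy":-0.401,"dz":0,"fingers":1},
  {"wx":0,"wy":0,"wz":0.183,"dx":-0.479,"dy":-0.464,"dz":0,"fingers":1},
  {"wx":0,"wy":0,"wz":0.208,"dx":-0.544,"dy":-0.527,"dz":0,"fingers":1},
  {"wx":0,"wy":0,"wz":0.234,"dx":-0.61,"dy":-0.59,"dz":0,"fingers":1},
])

```text
clock: 13.0
eef_pos: [552.2, -62.6, 126.9]
eef_rot: [3.142, -0.0, 2.291]
wrist_force: [-0.0, 1.3, -3.7]
finger_gap: 15.4
finger_force: 60.0
```

servo_tool([
  {"wx":0,"wy":0,"wz":0.025,"dx":-0.087,"dy":-0.027,"dz":0,"fingers":1},
  {"wx":0,"wy":0,"wz":0.05,"dx":-0.174,"dy":-0.054,"dz":0,"fingers":1},
  {"wx":0,"wy":0,"wz":0.075,"dx":-0.26,"dy":-0.081,"dz":0,"fingers":1},
  {"wx":0,"wy":0,"wz":0.099,"dx":-0.345,"dy":-0.107,"dz":0,"fingers":1},
  {"wx":0,"wy":0,"wz":0.123,"dx":-0.429,"dy":-0.133,"dz":0,"fingers":1},
  {"wx":0,"wy":0,"wz":0.147,"dx":-0.51,"dy":-0.159,"dz":0,"fingers":1},
  {"wx":0,"wy":0,"wz":0.17,"dx":-0.589,"dy":-0.184,"dz":0,"fingers":1},
  {"wx":0,"wy":0,"wz":0.192,"dx":-0.666,"dy":-0.207,"dz":0,"fingers":1},
  {"wx":0,"wy":0,"wz":0.213,"dx":-0.74,"dy":-0.23,"dz":0,"fingers":1},
  {"wx":0,"wy":0,"wz":0.234,"dx":-0.811,"dy":-0.252,"dz":0,"fingers":1},
])

```text
clock: 14.0
eef_pos: [586.9, -140.1, 126.8]
eef_rot: [-3.142, -0.0, 1.823]
wrist_force: [0.3, 0.3, -2.6]
finger_gap: 15.4
finger_force: 60.0
```

servo_tool([
  {"wx":0,"wy":0,"wz":0.019,"dx":-0.069,"dy":0.012,"dz":0,"fingers":1},
  {"wx":0,"wy":0,"wz":0.038,"dx":-0.135,"dy":0.023,"dz":0,"fingers":1},
  {"wx":0,"wy":0,"wz":0.055,"dx":-0.197,"dy":0.033,"dz":0,"fingers":1},
  {"wx":0,"wy":0,"wz":0.071,"dx":-0.254,"dy":0.042,"dz":0,"fingers":1},
  {"wx":0,"wy":0,"wz":0.086,"dx":-0.307,"dy":0.051,"dz":0,"fingers":1},
  {"wx":0,"wy":0,"wz":0.099,"dx":-0.355,"dy":0.059,"dz":0,"fingers":1},
  {"wx":0,"wy":0,"wz":0.111,"dx":-0.399,"dy":0.067,"dz":0,"fingers":1},
  {"wx":0,"wy":0,"wz":0.122,"dx":-0.439,"dy":0.073,"dz":0,"fingers":1},
  {"wx":0,"wy":0,"wz":0.132,"dx":-0.473,"dy":0.079,"dz":0,"fingers":1},
  {"wx":0,"wy":0,"wz":0.14,"dx":-0.503,"dy":0.084,"dz":0,"fingers":1},
])

```text
clock: 15.0
eef_pos: [607.8, -186.1, 127.0]
eef_rot: [3.142, -0.0, 1.545]
wrist_force: [0.4, 0.5, -2.4]
finger_gap: 15.3
finger_force: 60.0
```

servo_tool([
  {"wx":0,"wy":0,"wz":0.007,"dx":-0.023,"dy":0.011,"dz":0,"fingers":1},
  {"wx":0,"wy":0,"wz":0.013,"dx":-0.043,"dy":0.021,"dz":0,"fingers":1},
  {"wx":0,"wy":0,"wz":0.018,"dx":-0.059,"dy":0.028,"dz":0,"fingers":1},
  {"wx":0,"wy":0,"wz":0.022,"dx":-0.071,"dy":0.034,"dz":0,"fingers":1},
  {"wx":0,"wy":0,"wz":0.024,"dx":-0.08,"dy":0.038,"dz":0,"fingers":1},
  {"wx":0,"wy":0,"wz":0.026,"dx":-0.087,"dy":0.041,"dz":0,"fingers":1},
  {"wx":0,"wy":0,"wz":0.028,"dx":-0.091,"dy":0.043,"dz":0,"fingers":1},
  {"wx":0,"wy":0,"wz":0.028,"dx":-0.093,"dy":0.044,"dz":0,"fingers":1},
  {"wx":0,"wy":0,"wz":0.029,"dx":-0.094,"dy":0.045,"dz":0,"fingers":1},
  {"wx":0,"wy":0,"wz":0.029,"dx":-0.094,"dy":0.045,"dz":0,"fingers":1},
])

```text
clock: 16.0
eef_pos: [611.9, -195.3, 127.0]
eef_rot: [-3.142, 0.0, 1.489]
wrist_force: [0.2, -0.4, -2.1]
finger_gap: 15.4
finger_force: 60.0
```

Run:
```python
from h import *
w=camera('wrist');c=camera('scene');q=camera('side')
s=read_state();print(s['clock'],s['eef_pos'],s['eef_rot'],s['wrist_force'],s['finger_gap'])
a=w['image'][240:480,120:520]
cu=[proj(c,[605,-283,140]),proj(q,[605,-283,140])];print(cu)
def crop(p,u,f=2.5):
    x,y=int(u[0])-80,int(u[1])-55;return x,y,cv2.resize(p['image'][max(y,0):max(y,0)+110,x:x+160],None,fx=f,fy=f,interpolation=cv2.INTER_CUBIC)
x1,y1,A=crop(c,cu[0]);x2,y2,B=crop(q,cu[1]);print(x1,y1,x2,y2)
cv2.imwrite('pics/f6.png',np.vstack([np.hstack([A,B]),np.hstack([a,np.zeros_like(a)])])[:,:,::-1])
save(c,'sc6.png')
```

```text
16.15 [ 611.91748874 -195.33846294  126.97155574] [ 3.14155344e+00 -6.98354650e-07  1.48884970e+00] [-0.04378475 -0.72373018 -2.78079304] 15.183764981780637
[array([258.27234932, 339.51840364]), array([335.41645562, 144.32552879])]
178 284 255 89
```

View pics/f6.png

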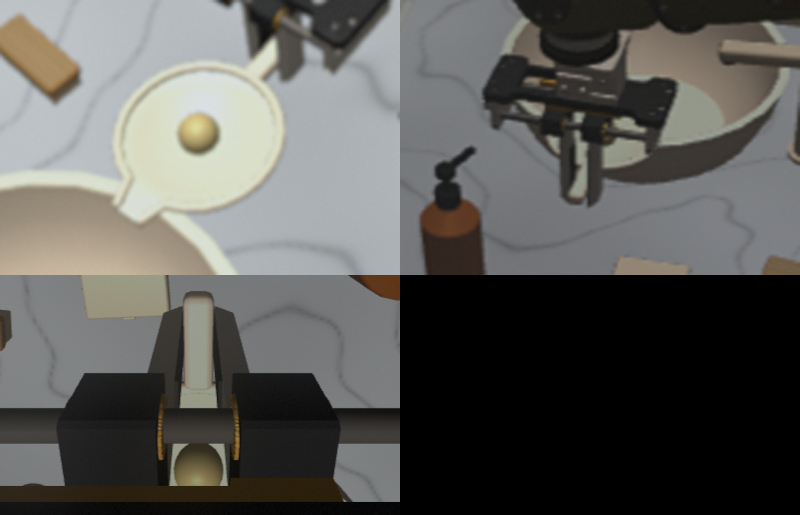

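Final pose reached: the scene crop shows the soap mid-dish at about (257,337) px and the lip tip at (232,368) px over the rim. Comparing with the level prediction.

Run:
```python
from h import *
c=camera('scene');q=camera('side');s=read_state()
e=s['eef_pos'];ya=s['eef_rot'][2]-np.pi;print(s['clock'])
ux=np.array([np.cos(ya),np.sin(ya),0]);g=e+[0,0,19]
for td in(0,1,2,3):
    t=np.radians(td);ex=ux*np.cos(t)-np.array([0,0,np.sin(t)]);ez=np.array([0,0,np.cos(t)])+ux*np.sin(t)
    X=lambda a,z:g+ex*(88+a)+ez*(z-26)
    print(td,'lip',proj(c,X(75,26)).round(1),'soapwell',proj(c,X(0,30)).round(1),'far rim',proj(c,X(61,32)).round(1))
L=g+ux*163;print('lip',L,'r',np.hypot(*(L[:2]-[588.5,-492])),'bearing err',np.degrees(np.arctan2(-492-L[1],588.5-L[0])-ya))
# overlay
f=4;x0,y0=170,290;sub=cv2.resize(c['image'][y0:y0+150,x0:x0+190],None,fx=f,fy=f,interpolation=cv2.INTER_CUBIC)
t=np.linspace(0,2*np.pi,200);sd=np.cross([0,0,1],ux)
def pl(P,col): cv2.polylines(sub,[np.round((np.array([proj(c,p) for p in P])-[x0,y0]+.5)*f).astype(int)],True,col,1)
C=g+ux*88
pl([C+[0,0,6]+61*(np.cos(a)*ux+np.sin(a)*sd) for a in t],(255,0,0))
pl([C+[0,0,4]+15*np.array([np.cos(a)*c['R'][0][i]+np.sin(a)*c['R'][1][i] for i in range(3)]) for a in t],(0,0,255))
pl([C+ux*60+12*sd,C+ux*75+12*sd,C+ux*75-12*sd,C+ux*60-12*sd],(0,160,0))
for r in(170,158): pl([[588.5+r*np.cos(a),-492+r*np.sin(a),105] for a in t],(255,0,255))
cv2.imwrite('pics/o7.png',sub[:,:,::-1])
```

```text
16.25
0 lip [228.7 369.4] soapwell [257.5 336.5] far rim [233.8 361.5]
1 lip [229.  370.2] soapwell [257.6 337. ] far rim [234.  362.3]
2 lip [229.2 370.9] soapwell [257.7 337.5] far rim [234.2 363. ]
3 lip [229.5 371.7] soapwell [257.7 337.9] far rim [234.4 363.8]
lip [ 598.55249245 -357.81134472  145.9416091 ] r 134.56466032900997 bearing err 0.41047249859017265
```

View pics/o7.png

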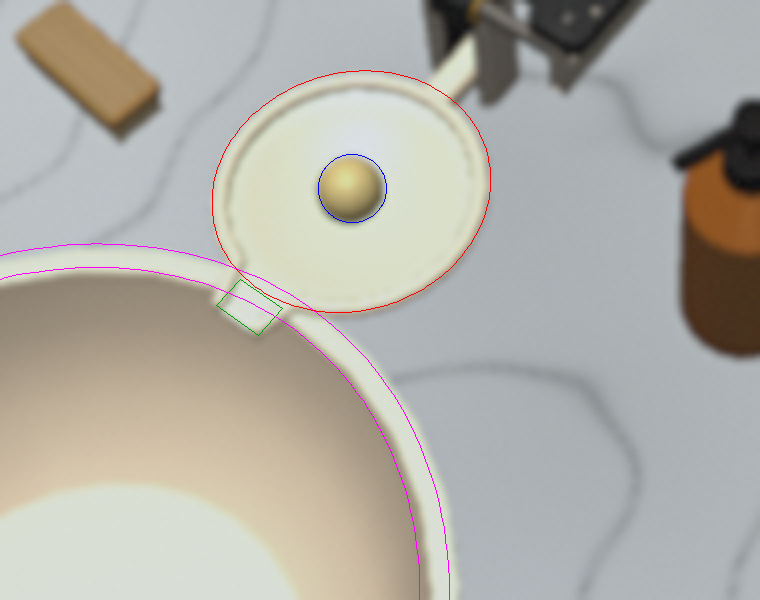

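The overlay matches: level rim outline, soap in its predicted circle, and the lip about 20 mm past the mouth edge, pointing at the basin's middle. I'll let it settle and hand in.

servo_tool([
  {"wx":0,"wy":0,"wz":0,"dx":0,"dy":0,"dz":0,"fingers":1},
  {"wx":0,"wy":0,"wz":0,"dx":0,"dy":0,"dz":0,"fingers":1},
  {"wx":0,"wy":0,"wz":0,"dx":0,"dy":0,"dz":0,"fingers":1},
  {"wx":0,"wy":0,"wz":0,"dx":0,"dy":0,"dz":0,"fingers":1},
  {"wx":0,"wy":0,"wz":0,"dx":0,"dy":0,"dz":0,"fingers":1},
])

```text
clock: 16.75
eef_pos: [611.9, -195.4, 127.0]
eef_rot: [3.142, -0.0, 1.489]
wrist_force: [0.4, -0.2, -3.5]
finger_gap: 15.2
finger_force: 60.0
```

```bash
python3 -c "
from cell import *
print(sign_off())"
```

```text
the job is handed in; nothing more can be done
None
```

The job is handed in: the gripper is holding the dish level and still about 15 mm above the rim, with the soap centred and the lip about 20 mm past the mouth edge, pointing within about 2° of the basin's middle; no other object was touched.

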